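Press a box's end panel home in the pump clamp

ROBOT

A 6-joint arm with a two-finger parallel gripper is mounted at the origin on the work surface. World frame = base frame: x ahead of the robot, y to its left, z up, the work surface at z = 0. Lengths are in m, angles in rad, forces in N, time in s.
With the tool pointing down it reaches from about 0.3 to 0.775 m from the base axis. Payload 14.6 kg.
Tool frame: the origin (TCP) lies midway between the tips of the shut fingers; the grasp point (between the pads) lies 19 mm behind it (ctrl.pinch_z is the distance from the TCP to the grasp point, in m); z points along the fingers, y is the line along which they close (so a half turn about z gives the same grasp; the last joint's range is limited). The gripper opens to 94 mm and grips with 3 to 60 N. Pads are 16 mm wide; open, the fingers measure 119 mm over their backs; the gripper's body (75 mm by 177 mm) begins 78 mm behind the grasp point.
Start: joints at [-1.329, 0.3, 1.521, -0, 1.321, -0.067], TCP at [0.167, -0.524, 0.205] pointing down, gripper open.
Joint ranges: [-3.03, 3.03], [-0.79, 2.21], [0.23, 2.52], [-1.04, 4.18], [0, 3.07], [-2.55, 2.55]. Speed limits (rad/s): [2.22, 2.22, 2.57, 3.14, 3.14, 3.14].

INTERFACE

Orientations are given as [roll, pitch, yaw] about the fixed x, y, z axes, in that order (R = Rz(yaw) Ry(pitch) Rx(roll)).
In Python, from station import ctrl gives the robot as it stands.
- The arm moves only by the tool jog_arm, never from a script. Its argument "motion" is a list of rows, each a list of 7 numbers: the shift along the tool's x, y, z in m, then the turn, a rotation vector about the tool's x, y, z in rad, then the opening, from -1 (shut) to 1 (fully open). In form: [[tx, ty, tz, rx, ry, rz, gripper], ...]. A call has 1 to 5 rows; each row shifts and turns the commanded pose from where the row before left it, along the tool's axes as they then stand; what a row does not reach is not made up. A row lasts 1/10 s, in which the tool goes at most 50 mm and 8.59 degrees, less where a joint would pass 70% of its speed; a pose out of reach is approached as far as the arm can. A call is refused whole if a number of a shift passes 0.05 or a number of a turn 0.15, either way. A call with a gripper value outside its range is refused whole. The fingers move at their own pace and stop on an object; "squeeze" is the grip in N (left out, the last holds). Time passes only in rows, so rows that do not move let the fingers close. It gives the time, the measured TCP pose, the force, the opening and the grip force at its end, in the units of the state.
- ctrl.get_obs(): the state, without advancing time (a new reading comes with each control period).
- ctrl.camera(name): name is "side" or "top"; returns the picture (400x640x3 uint8, red, green, blue); there is no depth.
- ctrl.camera_model(name): a dict with "intrinsics" (3x3 intrinsics, pixels), "rvec" (rotation vector, rad) and "tvec" (3), from world to camera coordinates, as OpenCV has them. Camera axes: x right, y down, z forward; pixel columns grow to the right and rows downward; lengths in m; the calibration is good to about 2 mm. A picture is of the moment at which its call begins. camera_model takes no time and is no camera call.
- ctrl.hand_in(): hands the job in; it is judged then, once.
The state is a dict: "time_s": time; "qpos": joint angles; "joint_vel": joint speeds; "tau": joint torques, N m; "ee_pos": TCP position; "eef_rot": TCP orientation; "force": force on the tool from outside, world axes, zero at the start; "moment": the same for the moment, N m; "grip_width": finger opening in m; "grip_force": force on a finger pad.
Only numpy, scipy, OpenCV 4.12 (cv2) and the standard library are available. Lean on these libraries where they do the work, as an engineer would, in place of code of your own. Each camera call takes 0.05 s, during which the arm holds its last target. There are 200 camera calls.

TASK

One of the two plywood boxes still has an end panel standing out. Lay that box right way up in the bed of the clamp between its guides, with the standing-out panel towards the moving jaw, let go of it, and pump the trigger until the jaw has pressed the panel fully home. Then push the release lever back and with it slide the jaw all the way back, leaving the closed box lying in the bed against the fixed jaw and the other things on the bench undisturbed.

Things in the scene. Friction and masses are not known exactly. Their poses are not given: they have to be found in the camera images.
- work_box: Closed plywood box with dark finger joints, the one to press: 120 mm long with its panel home, 54 wide, 45 high, about 250 g, with a dark thumb hole 16 mm across in its top near the +x end. Origin: centre of its underside with the panel home (the sides run from x -55 to +60 mm). Own axes: x along the length, the loose end panel is at the -x end, z up.
- panel (a joint): How far the work_box's end panel stands out, in m: 0 is fully home, 8 to 13 mm at the start. It slides in stiffly (about 8 N) and stays where it is put.
- panel_face (a point): Centre of the outer face of that panel, 60 mm plus the panel value from the box's origin along its -x, 22.5 mm above its underside.
- finished_box: A bystander: the other plywood box, alike, 120 x 54 x 45 mm, both ends flush. Origin: centre of its underside.
- glue_bottle: A bystander: pale grey glue bottle 52 mm across, 140 mm high, standing. Origin: centre of its underside.
- mallet: A bystander: mallet lying flat, black head 46 x 85 x 46 mm at +110 mm of its own x, round wooden handle 22 mm thick from x -100 to +90 mm.
- sander: A bystander: cork sanding block with wooden back, 75 x 60 x 44 mm. Origin: centre of its underside.
- clamp: Pump clamp fixed to the bench, base plate 385 x 100 x 12 mm. Origin: centre of the base's underside. Own +x is the way the jaw advances: from the trigger end at -x over the moving jaw to the bed and the fixed jaw (face at x 165 mm, 78 mm wide, top 64 mm high) at +x; z up. Two low guides along the bed, 64 mm apart, from x 15 to 165 mm, their tops 32 mm above the bench and 8 mm above the bed floor. The gap between fixed and moving jaw is 160 mm less the jaw value.
- bed (a point): Point on the bed's floor (24 mm above the bench) midway between the guides, 60 mm before the fixed jaw: where the origin of a pressed box comes to lie when the box lies lengthwise against the fixed jaw. Axes as the clamp's.
- jaw (a joint): Advance of the moving jaw in m: 0 fully back, up to 0.055. Starts between 0 and 12 mm. It slides with about 4 N of drag; a ratchet of 4 mm pitch stops it from going back unless the release lever is pushed.
- jaw_face (a point): Centre of the moving jaw's pressing face, 46 mm above the bench; the jaw is 52 mm wide, top 66 mm high. At clamp x 5 mm plus the jaw value.
- trigger (a joint): Angle of the trigger, rad: 0 at rest, 0.28 squeezed fully forward to the post; a spring brings it back when let go. One full squeeze advances the jaw about 8 mm, sometimes up to 12, so several squeezes are needed; letting it spring fully back takes up the next ratchet tooth, and with the box tight it may stop before full squeeze. Squeezing takes some 4 to 12 N, about 15 to 20 N when the panel is being pressed in.
- trigger_grip (a point): Middle of the trigger's rear face (facing clamp -x, at clamp x -150 mm at rest), 85 mm above the bench. The trigger is an upright black bar 12 mm thick along clamp x, 26 mm wide, from 58 to 110 mm high, hinged at its foot 12 mm above the bench.
- post_grip (a point): Middle of the fixed post's front face (facing clamp +x, at clamp x -101 mm), 85 mm above the bench. The post is an upright black bar 14 mm thick, 26 mm wide, top at 110 mm. Trigger and post together measure 49 mm along clamp x at rest and 29 mm at full squeeze; only the trigger moves.
- lever (a joint): Angle of the release lever, rad: 0 upright, -0.13 to 0 at rest (it rides on the ratchet, leaning a little towards the fixed jaw), 0.25 pushed fully back (towards the trigger). The ratchet is free from about 0.03. Needs about 2 N at its top; pushed on against its stop it drags the jaw back with it. It springs forward when let go.
- lever_top (a point): Middle of the lever's front face (facing the fixed jaw), at its top edge, 115 mm above the bench when upright. The lever is an upright ribbed metal plate standing on the moving jaw's block, 8 mm thick, 24 mm wide, hinged at its foot 12 mm above the bench; its front face stands at clamp x -32 mm plus the jaw value when upright, 37 mm behind the jaw's pressing face, and nothing stands above 66 mm before it or for 50 mm behind it.
Mind the look-alikes: they are no part of the job. Leave any purple or red look-alike of the work_box alone.

How it is judged:
On the way, in this order (a step that is already met when the one before it is completed fails the run):
1. the box lies in the bed between the guides, panel towards the moving jaw and still standing out, and is let go (y of work_box in the frame of bed between -0.009 and 0.009 m and z of work_box in the frame of bed between -0.005 and 0.005 m and angle between work_box's own z axis and vertical below 0.06 rad and angle between the x axis of work_box and the x axis of clamp, either way round below 0.2 rad and distance between panel_face and jaw_face below 0.09 m and value of joint panel above 0.004 m and contact force between the fingers and work_box below 0.3 N), for 0.2 s.
2. the pumped jaw (trigger squeezed, box not held) has pressed the panel home, to within 2 mm (y of work_box in the frame of bed between -0.009 and 0.009 m and z of work_box in the frame of bed between -0.005 and 0.005 m and angle between work_box's own z axis and vertical below 0.06 rad and angle between the x axis of work_box and the x axis of clamp, either way round below 0.2 rad and distance between panel_face and jaw_face below 0.09 m and value of joint panel below 0.002 m and value of joint trigger above 0.05 rad and value of joint jaw above 0.028 m and contact force between the fingers and work_box below 0.5 N), for 0.05 s.
At the end, for the whole second after the job is handed in: The box lies flat in the bed between the guides, panel end towards the moving jaw, within 12 mm of the fixed jaw, its panel home to within 2 mm; the jaw is back to within 3 mm of its stop; trigger and lever are let go and sprung back (y of work_box in the frame of bed between -0.009 and 0.009 m and z of work_box in the frame of bed between -0.005 and 0.005 m and angle between work_box's own z axis and vertical below 0.06 rad and angle between the x axis of work_box and the x axis of clamp, either way round below 0.2 rad and distance between panel_face and jaw_face below 0.09 m and x of work_box in the frame of bed between -0.012 and 0.005 m and value of joint panel below 0.002 m and value of joint jaw below 0.003 m and value of joint trigger below 0.05 rad and value of joint lever below 0.08 rad and linear speed of work_box below 0.02 m/s); the robot touches nothing.
It fails at once if the finished box is pushed by more than 20 mm or tipped over (distance of finished_box from where it was at the start of the episode above 0.02 m or angle between finished_box's own z axis and vertical above 0.4 rad).
It fails at once if the glue bottle is pushed by more than 20 mm or tipped over (distance of glue_bottle from where it was at the start of the episode above 0.02 m or angle between glue_bottle's own z axis and vertical above 0.4 rad).
It fails at once if the mallet is pushed by more than 20 mm or tipped over (distance of mallet from where it was at the start of the episode above 0.02 m or angle between mallet's own z axis and vertical above 0.4 rad).
It fails at once if the sander is pushed by more than 20 mm or tipped over (distance of sander from where it was at the start of the episode above 0.02 m or angle between sander's own z axis and vertical above 0.4 rad).
It also fails if it takes over 72 s, if anything falls off the work surface, if the arm or the gripper's body presses on something with over 40 N, if the wrist force passes 120 N, or if a joint passes its speed limit or range.

## Working session

There is one attempt and no reset: what is moved stays moved. The work goes in short steps, Python scripts to look and compute and a tool call to move; the robot and the scene stay as the last step left them, time stands still between calls to the robot, and variables do not carry over. Pictures are saved under pics/ and viewed, at most 10 in all, crops included, and the job is handed in when it is done.

Besides the shell and the picture viewer there is one more tool, called after "Emit:" in YAML: its name, and indented under it one key for each argument. jog_arm: Moves the arm, as the interface text tells. Its arguments: {"type":"object","properties":{"motion":{"type":"array"},"squeeze":{"type":"number"}},"required":["motion"]}

```bash
mkdir -p pics && ls && python3 - <<'E'
from station import ctrl
import cv2,numpy as np
for n in("top","side"):
    im=ctrl.camera(n); cv2.imwrite(f"pics/{n}0.png",im[:,:,::-1])
    m=ctrl.camera_model(n); R=cv2.Rodrigues(np.array(m["rvec"]))[0]
    print(n,np.round(m["intrinsics"],1).tolist(),np.round(R,3).tolist(),np.round(-R.T@np.array(m["tvec"]),3))
o=ctrl.get_obs(); print(o["ee_pos"],o["eef_rot"],o["grip_width"],ctrl.pinch_z,o["time_s"])
E
```

```text
pics
top [[454.7, 0.0, 314.9], [0.0, 454.7, 198.6], [0.0, 0.0, 1.0]] [[0.015, -1.0, -0.01], [-0.998, -0.014, -0.066], [0.066, 0.011, -0.998]] [ 0.382 -0.013  1.319]
side [[481.7, 0.0, 310.0], [0.0, 481.7, 202.0], [0.0, 0.0, 1.0]] [[-0.721, -0.693, -0.017], [-0.359, 0.394, -0.846], [0.593, -0.604, -0.532]] [-0.188  0.679  0.677]
[ 0.16708291 -0.52375814  0.20495193] [-3.14058340e+00 -6.21756619e-05  3.08774895e-01] 0.0939040715135155 0.0188 0.1
```

View pics/top0.png

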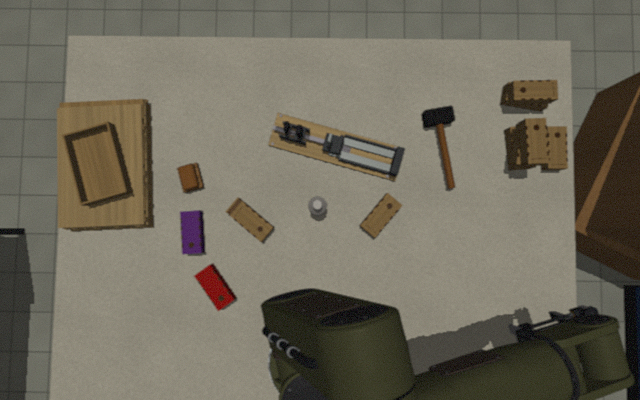

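View pics/side0.png

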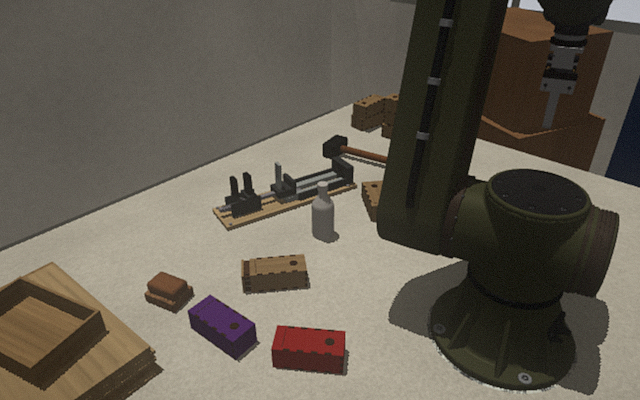

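The two plywood candidates are A at top (250,219), side (275,273), and B at top (381,215), side (372,198, mostly hidden). Purple (192,232) and red (215,287) are look-alikes. I'll enlarge A and B to see which one has the panel standing out, and enlarge the clamp too.

```bash
python3 - <<'E'
import cv2,numpy as np
t=cv2.imread("pics/top0.png");s=cv2.imread("pics/side0.png")
f=lambda im,x,y,w,h,W,H:cv2.resize(im[y:y+h,x:x+w],(W,H),interpolation=cv2.INTER_CUBIC)
a=f(t,215,185,70,65,400,370);b=f(t,350,185,70,65,400,370)
c=f(s,230,245,90,52,400,230);d=f(t,264,108,144,80,400,230)
cv2.imwrite("pics/crop.png",np.vstack([np.hstack([a,b]),np.hstack([c,d])]))
E
```

```text
(no output)
```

View pics/crop.png

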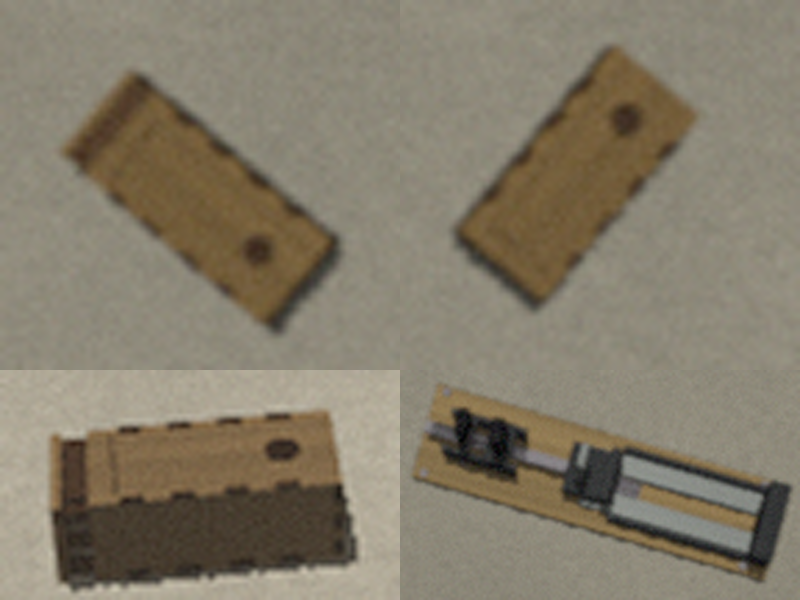

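A is the work_box: in the crop it shows a dark gap stripe with the end panel standing out at its upper-left end (crop 105,115), and the hole near the other end. B is flush at both ends, so it is the finished_box. Next I fit the poses.

```bash
cat > h.py <<'E'
from station import ctrl
import cv2,numpy as np
from scipy.optimize import least_squares
from scipy.spatial.transform import Rotation as Ro
M={n:{k:np.array(v,float) for k,v in ctrl.camera_model(n).items() if k in("intrinsics","rvec","tvec")} for n in("top","side")}
def proj(n,P):
    m=M[n]; return cv2.projectPoints(np.array(P,float).reshape(-1,3),m["rvec"],m["tvec"],m["intrinsics"],None)[0][:,0]
def place(v,P):
    P=np.array(P,float).reshape(-1,3); c,s=np.cos(v[2]),np.sin(v[2])
    return P@np.array([[c,s,0],[-s,c,0],[0,0,1]])+[v[0],v[1],0]
def plane(n,uv,z):
    m=M[n];R=cv2.Rodrigues(m["rvec"])[0];C=-R.T@m["tvec"]
    d=R.T@np.linalg.inv(m["intrinsics"])@[uv[0],uv[1],1];return C+d*(z-C[2])/d[2]
def fit(obs,v0):
    # obs: (cam,px,fn(v)->local pt)
    f=lambda v:np.concatenate([(proj(n,place(v,p(v)))[0]-uv) for n,uv,p in obs])
    r=least_squares(f,v0,loss="soft_l1"); return r.x,r.fun.reshape(-1,2)
def crop(im,x,y,w,h,k): return cv2.resize(im[y:y+h,x:x+w],None,fx=k,fy=k,interpolation=cv2.INTER_CUBIC)
E
python3 - <<'E'
from h import *
un=lambda c,o,k:[o[0]+(c[0]+.5)/k[0]-.5,o[1]+(c[1]+.5)/k[1]-.5]
T=lambda x,y:un((x,y),(215,185),(5.714,5.692)); S=lambda x,y:un((x,y-370),(230,245),(4.444,4.423))
C=lambda x,y:un((x-400,y-370),(264,108),(2.778,2.875))
H=.045
# panel at image upper-left; box +x goes right-down; +y = up-right
ob=[("top",T(65,152),lambda v:[-.06-v[3],-.027,H]),("top",T(133,72),lambda v:[-.06-v[3],.027,H]),
("top",T(333,236),lambda v:[.06,.027,H]),("top",T(268,318),lambda v:[.06,-.027,H]),
("side",S(328,411),lambda v:[.06,-.027,H]),("side",S(337,487),lambda v:[.06,.027,H]),
("side",S(57,508),lambda v:[-.06-v[3],.027,H]),("side",S(53,436),lambda v:[-.06-v[3],-.027,H]),
("side",S(68,585),lambda v:[-.06-v[3],.027,0])]
p=plane("top",(250,219),H)
vb,r=fit(ob,[p[0],p[1],-2.3,.01]); print("box",vb.round(4),r.round(1).tolist())
oc=[("top",C(438,384),lambda v:[-.1925,.05,.012]),("top",C(413,478),lambda v:[-.1925,-.05,.012]),("top",C(765,580),lambda v:[.1925,-.05,.012]),
("top",C(772,482),lambda v:[.165,.039,.064]),("top",C(750,555),lambda v:[.165,-.039,.064]),
("side",(213,211),lambda v:[-.1925,.05,.012]),("side",(228,227),lambda v:[-.1925,-.05,.012]),("side",(357,186),lambda v:[.1925,-.05,.012])]
p=plane("top",(337,146),.012)
vc,r=fit(oc,[p[0],p[1],-1.8]); print("clamp",vc.round(4),r.round(1).tolist())
np.savez("v.npz",b=vb,c=vc)
def draw(im,n,v,pts,k,o,col):
    q=(proj(n,place(v,pts))-o+.5)*k-.5
    cv2.polylines(im,[np.round(q*8).astype(int)],True,col,1,cv2.LINE_AA,3)
out=[]
for n,o,w,h,f in(("top",(212,105),200,140,4),("side",(200,150),170,145,4)):
    im=crop(cv2.imread(f"pics/{n}0.png"),*o,w,h,f)
    e=.06+vb[3]
    for z in(0,H): draw(im,n,vb,[[-e,-.027,z],[-e,.027,z],[.06,.027,z],[.06,-.027,z]],f,o,(0,255,0))
    draw(im,n,vc,[[-.1925,-.05,.012],[-.1925,.05,.012],[.1925,.05,.012],[.1925,-.05,.012]],f,o,(0,0,255))
    draw(im,n,vc,[[.165,-.039,.064],[.165,.039,.064],[.165,.039,.032],[.165,-.039,.032]],f,o,(255,0,255))
    for y in(-.032,.032): draw(im,n,vc,[[.015,y,.032],[.165,y,.032]],f,o,(255,255,0))
    for x in(-.15,-.138,-.115,-.101): draw(im,n,vc,[[x,-.013,.11],[x,.013,.11]],f,o,(0,255,255))
    for j in (0,.012): draw(im,n,vc,[[.005+j,-.026,.066],[.005+j,.026,.066]],f,o,(0,165,255))
    for j in (0,.012): draw(im,n,vc,[[-.032+j,-.012,.115],[-.032+j,.012,.115]],f,o,(255,255,255))
    cv2.imwrite(f"pics/ov_{n}.png",im)
E
```

```text
box [ 0.4044  0.1809 -2.2486  0.0081] [[-0.2, 0.4], [0.4, -0.3], [0.2, 0.0], [-0.9, 0.5], [2.8, 15.1], [-2.3, -18.5], [-0.3, -17.6], [0.8, 15.6], [-0.8, -18.5]]
clamp [ 0.62   -0.0577 -1.8317] [[-0.2, 0.4], [-0.8, 0.3], [0.6, 0.6], [-0.0, -0.6], [0.6, 0.8], [-1.0, -2.9], [-0.7, 0.1], [0.4, -2.3]]
```

```bash
cat > fit1.py <<'E'
from h import *
un=lambda c,o,k:[o[0]+(c[0]+.5)/k[0]-.5,o[1]+(c[1]+.5)/k[1]-.5]
T=lambda x,y:un((x,y),(215,185),(5.714,5.692)); S=lambda x,y:un((x,y-370),(230,245),(4.444,4.423))
C=lambda x,y:un((x-400,y-370),(264,108),(2.778,2.875))
H=.045
ob=[("top",T(65,152),lambda v:[-.06-v[3],-.027,H]),("top",T(133,72),lambda v:[-.06-v[3],.027,H]),
("top",T(333,236),lambda v:[.06,.027,H]),("top",T(268,318),lambda v:[.06,-.027,H]),
("side",S(328,411),lambda v:[.06,.027,H]),("side",S(337,487),lambda v:[.06,-.027,H]),
("side",S(57,508),lambda v:[-.06-v[3],-.027,H]),("side",S(53,436),lambda v:[-.06-v[3],.027,H]),
("side",S(68,585),lambda v:[-.06-v[3],-.027,0])]
p=plane("top",(250,219),H)
vb,r=fit(ob,[p[0],p[1],-2.3,.01]); print("box",vb.round(4),r.round(1).tolist())
oc=[("top",C(438,384),lambda v:[-.1925,.05,.012]),("top",C(413,478),lambda v:[-.1925,-.05,.012]),("top",C(765,580),lambda v:[.1925,-.05,.012]),
("top",C(772,482),lambda v:[.165,.039,.064]),("top",C(750,555),lambda v:[.165,-.039,.064]),
("side",(228,227),lambda v:[-.1925,-.05,.012])]
p=plane("top",(337,146),.012)
vc,r=fit(oc,[p[0],p[1],-1.8]); print("clamp",vc.round(4),r.round(1).tolist())
np.savez("v.npz",b=vb,c=vc)
def draw(im,n,v,pts,k,o,col):
    q=(proj(n,place(v,pts))-o+.5)*k-.5
    cv2.polylines(im,[np.round(q*8).astype(int)],True,col,1,cv2.LINE_AA,3)
for n,o,w,h,f in(("top",(212,105),200,140,4),("side",(200,150),170,145,4)):
    im=crop(cv2.imread(f"pics/{n}0.png"),*o,w,h,f)
    e=.06+vb[3]
    for z in(0,H): draw(im,n,vb,[[-e,-.027,z],[-e,.027,z],[.06,.027,z],[.06,-.027,z]],f,o,(0,255,0))
    draw(im,n,vc,[[-.1925,-.05,.012],[-.1925,.05,.012],[.1925,.05,.012],[.1925,-.05,.012]],f,o,(0,0,255))
    draw(im,n,vc,[[.165,-.039,.064],[.165,.039,.064],[.165,.039,.032],[.165,-.039,.032]],f,o,(255,0,255))
    for y in(-.032,.032): draw(im,n,vc,[[.015,y,.032],[.165,y,.032]],f,o,(255,255,0))
    for x in(-.15,-.138,-.115,-.101): draw(im,n,vc,[[x,-.013,.11],[x,.013,.11]],f,o,(0,255,255))
    for j in (0,.012): draw(im,n,vc,[[.005+j,-.026,.066],[.005+j,.026,.066]],f,o,(0,165,255))
    for j in (0,.012): draw(im,n,vc,[[-.032+j,-.012,.115],[-.032+j,.012,.115]],f,o,(255,255,255))
    cv2.imwrite(f"pics/ov_{n}.png",im)
E
python3 fit1.py
```

```text
box [ 0.4036  0.1822 -2.2438  0.0077] [[-0.6, 0.9], [-0.1, 0.2], [-0.3, 0.2], [-1.3, 0.8], [-0.5, -0.9], [0.6, -1.6], [-0.1, -0.1], [0.5, -0.8], [-0.5, -0.6]]
clamp [ 0.6206 -0.0579 -1.8327] [[-0.1, 0.1], [-0.7, 0.0], [0.6, 0.4], [0.1, -0.8], [0.6, 0.7], [-0.8, -0.1]]
```

View pics/ov_top.png

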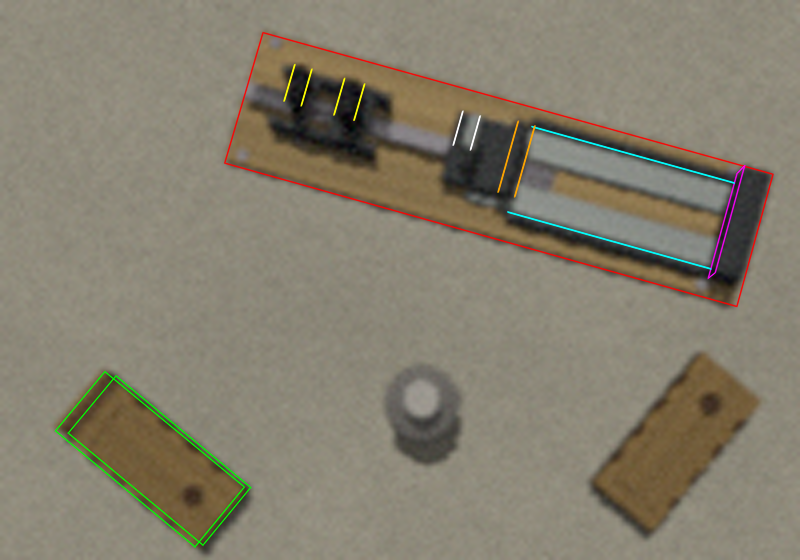

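View pics/ov_side.png

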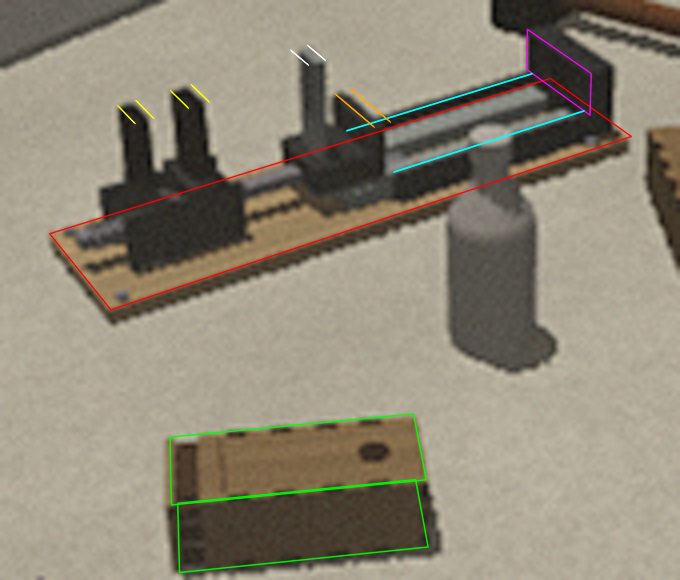

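The top view overlay fits: box A outline (57..250, 372..548), clamp base in red, bed guides in cyan. The side view agrees to about 1–2 px, and suggests the panel stands out about 10 mm. The nearby glue bottle is at crop (420,400). Now I move over the box, starting with the turn.

Emit:
jog_arm:
  motion:
    - [0,0,0,0,0,-0.147,1]
    - [0,0,0,0,0,-0.147,1]
    - [0,0,0,0,0,-0.147,1]
    - [0,0,0,0,0,-0.148,1]

```text
time_s: 0.5
ee_pos: [0.1671, -0.5238, 0.2051]
eef_rot: [-3.141, -0.0, 0.904]
force: [-0.7, 1.5, 0.5]
grip_width: 0.0939
grip_force: 0.0
```

Emit:
jog_arm:
  motion:
    - [0.0387,-0.008,0,0,0,0,1]
    - [0.0387,-0.008,0,0,0,0,1]
    - [0.0387,-0.008,0,0,0,0,1]
    - [0.0387,-0.008,0,0,0,0,1]
    - [0.0387,-0.008,0,0,0,0,1]

```text
time_s: 1.0
ee_pos: [0.2568, -0.3462, 0.2052]
eef_rot: [-3.141, -0.0, 0.898]
force: [0.7, -0.9, 0.4]
grip_width: 0.0941
grip_force: 0.0
```

Emit:
jog_arm:
  motion:
    - [0.0387,-0.008,0,0,0,0,1]
    - [0.0387,-0.008,0,0,0,0,1]
    - [0.0387,-0.008,0,0,0,0,1]
    - [0.0387,-0.008,0,0,0,0,1]
    - [0.0387,-0.008,0,0,0,0,1]

```text
time_s: 1.5
ee_pos: [0.3461, -0.1699, 0.2054]
eef_rot: [-3.142, -0.0, 0.898]
force: [0.5, 0.3, 0.2]
grip_width: 0.0939
grip_force: 0.0
```

Emit:
jog_arm:
  motion:
    - [0.0313,-0.0175,0,0,0,0,1]
    - [0.0313,-0.0175,0,0,0,0,1]
    - [0.0313,-0.0175,0,0,0,0,1]
    - [0.0313,-0.0175,0,0,0,0,1]
    - [0.0313,-0.0175,0,0,0,0,1]

```text
time_s: 2.0
ee_pos: [0.3748, 0.0069, 0.2054]
eef_rot: [3.142, -0.0, 0.898]
force: [1.2, -0.9, 0.5]
grip_width: 0.094
grip_force: 0.0
```

Emit:
jog_arm:
  motion:
    - [0.0313,-0.0175,0,0,0,0,1]
    - [0.0313,-0.0175,0,0,0,0,1]
    - [0.0313,-0.0175,0,0,0,0,1]
    - [0.0313,-0.0175,0,0,0,0,1]
    - [0.0313,-0.0175,0,0,0,0,1]

```text
time_s: 2.5
ee_pos: [0.4039, 0.1839, 0.2053]
eef_rot: [-3.142, 0.0, 0.898]
force: [0.2, 0.0, -0.1]
grip_width: 0.0941
grip_force: 0.0
```

Emit:
jog_arm:
  motion:
    - [-0.003,0.001,0.037,0,0,0,1]
    - [0,0,0.04,0,0,0,1]
    - [0,0,0.04,0,0,0,1]
    - [0,0,0.04,0,0,0,1]
    - [0,0,0.03,0,0,0,1]

```text
time_s: 3.0
ee_pos: [0.402, 0.1791, 0.0162]
eef_rot: [-3.141, 0.002, 0.898]
force: [1.3, 0.5, 0.1]
grip_width: 0.0939
grip_force: 0.0
```

Emit:
jog_arm:
  motion:
    - [0,0,0,0,0,0,1]
    - [0,0,0,0,0,0,-1]
    - [0,0,0,0,0,0,-1]
    - [0,0,0,0,0,0,-1]
    - [0,0,0,0,0,0,-1]
  squeeze: 25

```text
time_s: 3.5
ee_pos: [0.4036, 0.1796, 0.0195]
eef_rot: [3.141, -0.002, 0.898]
force: [0.3, -0.4, 1.0]
grip_width: 0.0656
grip_force: 0.0
```

Emit:
jog_arm:
  motion:
    - [0,0,0,0,0,0,-1]
    - [0,0,0,0,0,0,-1]
    - [0,0,0,0,0,0,-1]

```text
time_s: 3.8
ee_pos: [0.4031, 0.1795, 0.0189]
eef_rot: [-3.142, -0.0, 0.898]
force: [-2.5, 0.6, 6.9]
grip_width: 0.0539
grip_force: 25.0
```

Emit:
jog_arm:
  motion:
    - [0,0,-0.02,0,0,0,-1]
    - [0,0,-0.04,0,0,0,-1]
    - [0,0,-0.042,0,0,-0.137,-1]
    - [0,0,-0.042,0,0,-0.137,-1]
    - [0,0,-0.042,0,0,-0.137,-1]

```text
time_s: 4.3
ee_pos: [0.4025, 0.1792, 0.2061]
eef_rot: [-3.141, 0.0, 1.314]
force: [0.5, 0.1, -2.1]
grip_width: 0.0539
grip_force: 25.0
```

Emit:
jog_arm:
  motion:
    - [-0.0274,0.0272,0,0,0,0,-1]
    - [-0.0274,0.0272,0,0,0,0,-1]
    - [-0.0274,0.0272,0,0,0,0,-1]
    - [-0.0274,0.0272,0,0,0,0,-1]
    - [-0.0274,0.0272,0,0,0,0,-1]

```text
time_s: 4.8
ee_pos: [0.4992, 0.0103, 0.2043]
eef_rot: [-3.141, 0.0, 1.309]
force: [1.2, 0.2, -2.1]
grip_width: 0.0539
grip_force: 25.0
```

Emit:
jog_arm:
  motion:
    - [-0.0274,0.0272,0,0,0,0,-1]
    - [-0.0274,0.0272,0,0,0,0,-1]
    - [-0.0274,0.0272,0,0,0,0,-1]
    - [-0.0274,0.0272,0,0,0,0,-1]
    - [-0.0274,0.0272,0,0,0,0,-1]

```text
time_s: 5.3
ee_pos: [0.5951, -0.1572, 0.204]
eef_rot: [-3.141, -0.0, 1.309]
force: [0.4, 0.5, -1.5]
grip_width: 0.054
grip_force: 25.0
```

Emit:
jog_arm:
  motion:
    - [0,0,0,0,0,0,-1]
    - [0,0,0.04,0,0,0,-1]
    - [0,0,0.04,0,0,0,-1]
    - [0,0,0.03,0,0,0,-1]
    - [0,0,0,0,0,0,-1]

```text
time_s: 5.8
ee_pos: [0.5924, -0.1546, 0.0901]
eef_rot: [-3.134, -0.0, 1.309]
force: [0.0, 0.4, -2.9]
grip_width: 0.0537
grip_force: 25.0
```

```bash
python3 - <<'E'
from h import *
a=ctrl.camera("top");b=ctrl.camera("side")
o=ctrl.get_obs();print(o["ee_pos"].__repr__(),o["eef_rot"],o["grip_width"])
A=crop(np.ascontiguousarray(a[:,:,::-1]),260,100,160,100,5)[:, :];B=crop(np.ascontiguousarray(b[:,:,::-1]),200,130,180,110,4)
cv2.imwrite("pics/b_top.png",A)
cv2.imwrite("pics/b_side.png",B)
# overlay predicted box in side/top
v=np.load("v.npz")["c"]
im=np.vstack([cv2.resize(A,(480,300)),cv2.resize(B,(480,293))]);cv2.imwrite("pics/b.png",im)
E
```

```text
array([ 0.59491253, -0.1555119 ,  0.09530299]) [ 3.14153994e+00 -3.62246137e-05  1.30904022e+00] 0.05376836700896746
```

View pics/b.png

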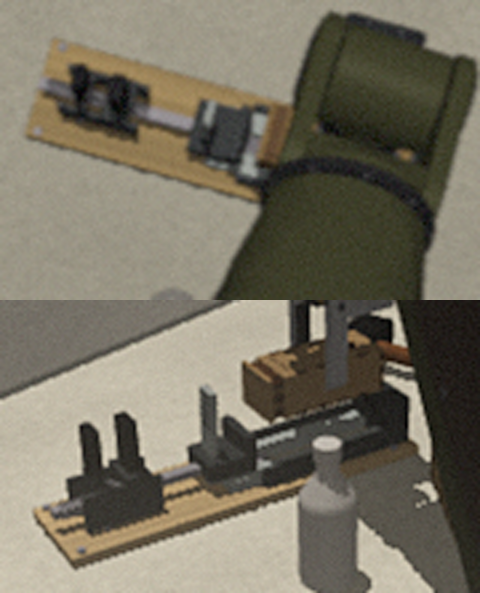

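```bash
python3 - <<'E'
from h import *
v=np.load("v.npz")["c"]; z=.0953-.0189
b=[.5949-.001*-.2589,-.1555+.001*.966*1,1.309-np.pi]
def draw(im,n,v,pts,k,o,col,dz=0):
    q=(proj(n,place(v,pts)+[0,0,dz])-o+.5)*k-.5
    cv2.polylines(im,[np.round(q*8).astype(int)],True,col,1,cv2.LINE_AA,3)
for n,o,k in(("side",(200,130),4),("top",(260,100),5)):
    im=cv2.imread(f"pics/b_{n}.png")
    for h in(0,.045):
        draw(im,n,b,[[-.07,-.027,h],[-.07,.027,h],[.06,.027,h],[.06,-.027,h]],k,o,(0,255,0),z)
    draw(im,n,v,[[.165,-.039,.064],[.165,.039,.064],[.165,.039,.032],[.165,-.039,.032]],k,o,(255,0,255))
    for y in(-.032,.032): draw(im,n,v,[[.015,y,.032],[.165,y,.032]],k,o,(255,255,0))
    for j in(0,.012): draw(im,n,v,[[.005+j,-.026,.066],[.005+j,.026,.066]],k,o,(0,165,255))
    draw(im,n,v,[[-.1925,-.05,.012],[-.1925,.05,.012],[.1925,.05,.012],[.1925,-.05,.012]],k,o,(0,0,255))
    cv2.imwrite(f"pics/c_{n}.png",im)
a=cv2.imread("pics/c_side.png")[60:440,200:];t=cv2.imread("pics/c_top.png")[100:380,200:520]
W=cv2.copyMakeBorder(cv2.resize(t,None,fx=.9,fy=.9),0,a.shape[0]-252,0,0,cv2.BORDER_CONSTANT)
cv2.imwrite("pics/c.png",np.hstack([a,W]))
E
```

```text
(no output)
```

View pics/c.png

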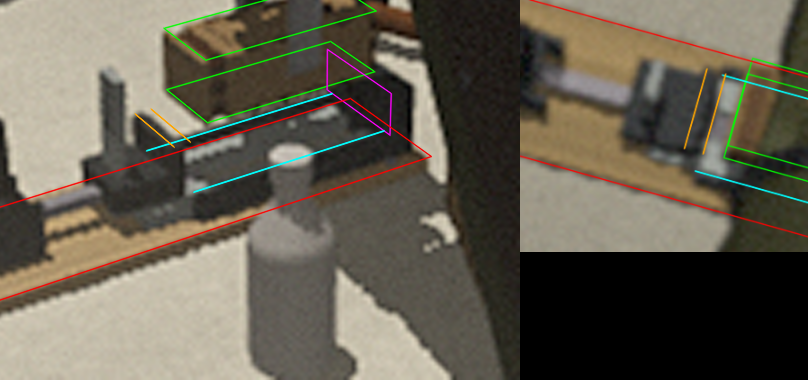

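The side overlay matches the held box (panel corner observed at (165,33), predicted at (165,28)). Guides and base also match, and the panel end is clear of the jaw. Lowering.

Emit:
jog_arm:
  motion:
    - [0,0,0.02,0,0,0,-1]
    - [0,0,0.015,0,0,0,-1]
    - [0,0,0.006,0,0,0,-1]
    - [0,0,0.004,0,0,0,-1]
    - [0,0,0.003,0,0,0,-1]

```text
time_s: 6.4
ee_pos: [0.5951, -0.1558, 0.0469]
eef_rot: [3.141, 0.0, 1.309]
force: [0.4, -1.2, -1.9]
grip_width: 0.0535
grip_force: 25.0
```

Emit:
jog_arm:
  motion:
    - [0,0,0.002,0,0,0,-1]
    - [0,0,0.002,0,0,0,-1]
    - [0,0,0,0,0,0,-1]
    - [0,0,0,0,0,0,-1]

```text
time_s: 6.8
ee_pos: [0.595, -0.1558, 0.0429]
eef_rot: [3.141, 0.0, 1.309]
force: [-0.4, -0.2, 1.9]
grip_width: 0.054
grip_force: 25.0
```

Contact with the floor comes right at the expected height (z 0.043). Releasing and rising.

Emit:
jog_arm:
  motion:
    - [0,0,0,0,0,0,0.6]
    - [0,0,0,0,0,0,0.6]
    - [0,0,0,0,0,0,0.6]
    - [0,0,0,0,0,0,0.6]
    - [0,0,0,0,0,0,0.6]

```text
time_s: 7.3
ee_pos: [0.5948, -0.1557, 0.0424]
eef_rot: [3.142, 0.0, 1.309]
force: [0.4, -0.2, 0.4]
grip_width: 0.0752
grip_force: 0.0
```

Emit:
jog_arm:
  motion:
    - [0,0,-0.02,0,0,0,0.6]
    - [0,0,-0.04,0,0,0,0.6]
    - [0,0,-0.04,0,0,0,0.6]
    - [0,0,-0.04,0,0,0,0.6]
    - [0,0,0,0,0,0,1]

```text
time_s: 7.8
ee_pos: [0.5966, -0.1563, 0.1885]
eef_rot: [3.132, 0.0, 1.309]
force: [-0.1, -0.1, -0.9]
grip_width: 0.0798
grip_force: 0.0
```

Emit:
jog_arm:
  motion:
    - [0,0,0,0,0,-0.143,1]
    - [0,0,0,0,0,-0.143,1]
    - [0,0,0,0,0,-0.143,1]
    - [0,0,0,0,0,-0.143,1]
    - [0,0,0,0,0,-0.143,1]

```text
time_s: 8.3
ee_pos: [0.5946, -0.1557, 0.1818]
eef_rot: [-3.141, -0.0, 2.03]
force: [0.7, 0.8, -0.5]
grip_width: 0.0941
grip_force: 0.0
```

Emit:
jog_arm:
  motion:
    - [0,0,0,0,0,-0.143,1]
    - [0,0,0,0,0,-0.143,1]
    - [0,0,0,0,0,-0.143,1]
    - [0,0,0,0,0,-0.143,1]
    - [0,0,0,0,0,-0.143,1]

```text
time_s: 8.8
ee_pos: [0.5946, -0.1557, 0.1818]
eef_rot: [-3.142, -0.001, 2.745]
force: [0.8, 1.0, -0.2]
grip_width: 0.0939
grip_force: 0.0
```

Emit:
jog_arm:
  motion:
    - [0,0,0,0,0,-0.141,1]
    - [0,0.043,0,0,0,0,1]
    - [0,0.043,0,0,0,0,1]
    - [0,0.043,0,0,0,0,1]
    - [0,0.043,0,0,0,0,1]

```text
time_s: 9.3
ee_pos: [0.6393, 0.012, 0.1819]
eef_rot: [-3.141, -0.001, 2.88]
force: [0.4, 0.1, 0.4]
grip_width: 0.0942
grip_force: 0.0
```

Emit:
jog_arm:
  motion:
    - [0,0.0425,0,0,0,0,1]
    - [0,0,0,0,0,0,1]
    - [0,0,0,0,0,0,1]

```text
time_s: 9.6
ee_pos: [0.6501, 0.0521, 0.1816]
eef_rot: [-3.141, -0.001, 2.881]
force: [-0.1, -0.6, 0.0]
grip_width: 0.0941
grip_force: 0.0
```

```bash
python3 - <<'E'
from h import *
a=ctrl.camera("top")[:,:,::-1].copy();b=ctrl.camera("side")[:,:,::-1].copy()
o=ctrl.get_obs();print(o["ee_pos"],o["eef_rot"],o["grip_width"])
v=np.load("v.npz")["c"]
def draw(im,n,pts,k,o,col):
    q=(proj(n,place(v,pts))-o+.5)*k-.5
    cv2.polylines(im,[np.round(q*8).astype(int)],True,col,1,cv2.LINE_AA,3)
ims=[]
for n,im,o,w,h,k in(("side",b,(205,140),160,100,5),("top",a,(320,120),100,75,5)):
    c=crop(im,*o,w,h,k)
    for y in(-.032,.032): draw(c,n,[[.015,y,.032],[.165,y,.032]],k,o,(255,255,0))
    for x in(-.15,-.101): draw(c,n,[[x,-.013,.11],[x,.013,.11],[x,.013,.085],[x,-.013,.085]],k,o,(0,255,255))
    cv2.imwrite(f"pics/d_{n}.png",c);ims.append(c)
s,t=ims; cv2.imwrite("pics/d.png",np.vstack([s[:380],np.hstack([cv2.resize(t,(293,220)),np.zeros((220,507,3),np.uint8)])]))
E
```

```text
[0.65005275 0.05052955 0.1820645 ] [-3.14124522e+00 -4.98841436e-04  2.87903833e+00] 0.09381005497399703
```

View pics/d.png

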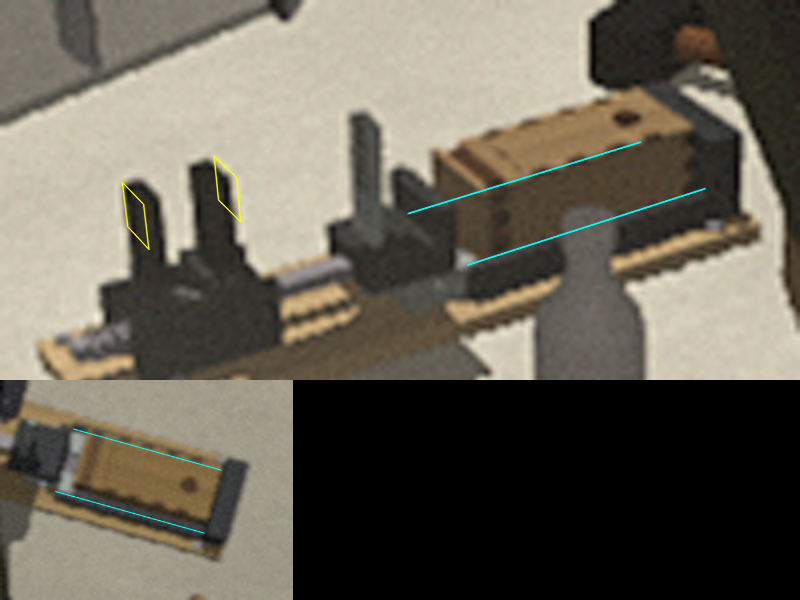

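The box lies in the bed between the guides (side (450–690,90–260)), panel towards the jaw with a gap. The trigger and post sit about 2 mm behind the prediction, so I go down around them slightly shifted.

Emit:
jog_arm:
  motion:
    - [0,0.0015,0.03,0,0,0,1]
    - [0,0,0.03,0,0,0,1]
    - [0,0,0.025,0,0,0,1]
    - [0,0,0.02,0,0,0,1]
    - [0,0,0.008,0,0,0,1]

```text
time_s: 10.2
ee_pos: [0.6497, 0.0515, 0.0674]
eef_rot: [-3.141, -0.003, 2.878]
force: [0.5, 0.1, -0.0]
grip_width: 0.0939
grip_force: 0.0
```

Emit:
jog_arm:
  motion:
    - [0,0,0,0,0,0,1]
    - [0,0,0,0,0,0,1]
    - [0,0,0,0,0,0,-1]
    - [0,0,0,0,0,0,-1]
    - [0,0,0,0,0,0,-1]
  squeeze: 38

```text
time_s: 10.7
ee_pos: [0.6508, 0.053, 0.0701]
eef_rot: [3.141, 0.001, 2.88]
force: [-0.1, -0.5, -0.6]
grip_width: 0.0737
grip_force: 0.0
```

Emit:
jog_arm:
  motion:
    - [0,0,0,0,0,0,-1]
    - [0,0,0,0,0,0,-1]
    - [0,0,0,0,0,0,-1]
    - [0,0,0,0,0,0,-1]
    - [0,0,0,0,0,0,-1]

```text
time_s: 11.2
ee_pos: [0.6513, 0.0555, 0.0697]
eef_rot: [3.138, 0.001, 2.881]
force: [7.2, 18.1, -6.5]
grip_width: 0.0336
grip_force: 8.4
```

Emit:
jog_arm:
  motion:
    - [0,0,0,0,0,0,-1]
    - [0,0,0,0,0,0,-1]
    - [0,0,0,0,0,0,-1]

```text
time_s: 11.5
ee_pos: [0.6511, 0.0548, 0.0696]
eef_rot: [3.139, 0.001, 2.88]
force: [4.2, 10.6, -2.1]
grip_width: 0.0313
grip_force: 35.9
```

Emit:
jog_arm:
  motion:
    - [0,0,0,0,0,0,0.85]
    - [0,0,0,0,0,0,0.85]
    - [0,0,0,0,0,0,0.85]
    - [0,0,0,0,0,0,0.85]
    - [0,0,0,0,0,0,0.85]

```text
time_s: 12.0
ee_pos: [0.6507, 0.0528, 0.0695]
eef_rot: [-3.142, 0.0, 2.88]
force: [0.6, 1.4, 1.6]
grip_width: 0.0682
grip_force: 0.6
```

Emit:
jog_arm:
  motion:
    - [0,0,0,0,0,0,0.85]
    - [0,0,0,0,0,0,0.85]
    - [0,0,0,0,0,0,-1]
    - [0,0,0,0,0,0,-1]
    - [0,0,0,0,0,0,-1]

```text
time_s: 12.5
ee_pos: [0.6507, 0.0533, 0.0694]
eef_rot: [3.141, -0.0, 2.88]
force: [2.3, 6.8, -0.7]
grip_width: 0.0663
grip_force: 3.6
```

Emit:
jog_arm:
  motion:
    - [0,0,0,0,0,0,-1]
    - [0,0,0,0,0,0,-1]
    - [0,0,0,0,0,0,-1]
    - [0,0,0,0,0,0,-1]
    - [0,0,0,0,0,0,-1]

```text
time_s: 13.0
ee_pos: [0.6509, 0.0549, 0.0691]
eef_rot: [3.139, 0.0, 2.88]
force: [4.0, 11.8, -3.5]
grip_width: 0.0316
grip_force: 36.6
```

Emit:
jog_arm:
  motion:
    - [0,0,0,0,0,0,0.85]
    - [0,0,0,0,0,0,0.85]
    - [0,0,0,0,0,0,0.85]
    - [0,0,0,0,0,0,0.85]
    - [0,0,0,0,0,0,0.85]

```text
time_s: 13.5
ee_pos: [0.6507, 0.0528, 0.0696]
eef_rot: [-3.142, 0.0, 2.88]
force: [0.9, 0.7, 1.2]
grip_width: 0.0683
grip_force: 0.5
```

Emit:
jog_arm:
  motion:
    - [0,0,0,0,0,0,0.85]
    - [0,0,0,0,0,0,0.85]
    - [0,0,0,0,0,0,-1]
    - [0,0,0,0,0,0,-1]
    - [0,0,0,0,0,0,-1]

```text
time_s: 14.0
ee_pos: [0.6507, 0.0533, 0.0695]
eef_rot: [3.141, 0.0, 2.88]
force: [2.3, 7.6, -0.6]
grip_width: 0.0662
grip_force: 3.7
```

Emit:
jog_arm:
  motion:
    - [0,0,0,0,0,0,-1]
    - [0,0,0,0,0,0,-1]
    - [0,0,0,0,0,0,-1]
    - [0,0,0,0,0,0,-1]
    - [0,0,0,0,0,0,-1]

```text
time_s: 14.5
ee_pos: [0.651, 0.0549, 0.0693]
eef_rot: [3.139, 0.001, 2.881]
force: [2.6, 10.9, -3.4]
grip_width: 0.0316
grip_force: 35.9
```

```bash
cat > jaw.py <<'E'
from h import *
import sys
# jaw shift since start from the lever's motion in the side view (template from side0)
v=np.load("v.npz")["c"]
s0=cv2.imread("pics/side0.png");s=ctrl.camera("side")[:,:,::-1].copy();cv2.imwrite(f"pics/{sys.argv[1]}.png",s)
a0=(269,160);t=s0[a0[1]:a0[1]+48,a0[0]:a0[0]+20]
k=4;up=lambda i:cv2.resize(i,None,fx=k,fy=k,interpolation=cv2.INTER_CUBIC)
r=cv2.matchTemplate(up(s[150:240,250:360]),up(t),cv2.TM_CCOEFF_NORMED);_,m,_,l=cv2.minMaxLoc(r)
d=np.array(l)/k+[250,150]-a0
p=proj("side",place(v,[[-.035,0,.09],[-.005,0,.09]]));u=p[1]-p[0]
print("match",round(m,2),"px",d,"jaw shift mm",round(30*(d@u)/(u@u),1))
E
python3 jaw.py p3
```

```text
match 0.89 px [ 8.5  -2.75] jaw shift mm 24.7
```

Emit:
jog_arm:
  motion:
    - [0,0,0,0,0,0,0.85]
    - [0,0,0,0,0,0,0.85]
    - [0,0,0,0,0,0,0.85]
    - [0,0,0,0,0,0,0.85]
    - [0,0,0,0,0,0,0.85]

```text
time_s: 15.05
ee_pos: [0.6507, 0.0527, 0.0695]
eef_rot: [-3.141, 0.0, 2.88]
force: [0.8, 0.1, 0.2]
grip_width: 0.0682
grip_force: 0.4
```

Emit:
jog_arm:
  motion:
    - [0,0,0,0,0,0,0.85]
    - [0,0,0,0,0,0,0.85]
    - [0,0,0,0,0,0,-1]
    - [0,0,0,0,0,0,-1]
    - [0,0,0,0,0,0,-1]

```text
time_s: 15.55
ee_pos: [0.6507, 0.0532, 0.0694]
eef_rot: [3.141, 0.0, 2.88]
force: [1.6, 6.3, 0.2]
grip_width: 0.0664
grip_force: 3.3
```

Emit:
jog_arm:
  motion:
    - [0,0,0,0,0,0,-1]
    - [0,0,0,0,0,0,-1]
    - [0,0,0,0,0,0,-1]
    - [0,0,0,0,0,0,-1]
    - [0,0,0,0,0,0,-1]

```text
time_s: 16.05
ee_pos: [0.6512, 0.0556, 0.0693]
eef_rot: [3.138, 0.001, 2.881]
force: [5.6, 14.1, -4.9]
grip_width: 0.033
grip_force: 35.6
```

```bash
python3 jaw.py p4
```

```text
match 0.85 px [11.25 -3.5 ] jaw shift mm 32.6
```

Emit:
jog_arm:
  motion:
    - [0,0,0,0,0,0,0.85]
    - [0,0,0,0,0,0,0.85]
    - [0,0,0,0,0,0,0.85]
    - [0,0,0,0,0,0,0.85]
    - [0,0,0,0,0,0,0.85]

```text
time_s: 16.6
ee_pos: [0.6506, 0.0528, 0.0694]
eef_rot: [-3.141, -0.0, 2.88]
force: [-0.5, -0.5, -1.1]
grip_width: 0.0691
grip_force: 0.0
```

Emit:
jog_arm:
  motion:
    - [0,0,0,0,0,0,0.85]
    - [0,0,0,0,0,0,0.85]
    - [0,0,0,0,0,0,-1]
    - [0,0,0,0,0,0,-1]
    - [0,0,0,0,0,0,-1]

```text
time_s: 17.1
ee_pos: [0.6508, 0.0532, 0.0695]
eef_rot: [3.141, 0.0, 2.88]
force: [1.6, 7.0, -0.4]
grip_width: 0.0663
grip_force: 3.5
```

Emit:
jog_arm:
  motion:
    - [0,0,0,0,0,0,-1]
    - [0,0,0,0,0,0,-1]
    - [0,0,0,0,0,0,-1]
    - [0,0,0,0,0,0,-1]
    - [0,0,0,0,0,0,-1]

```text
time_s: 17.6
ee_pos: [0.6515, 0.0567, 0.0697]
eef_rot: [3.136, 0.002, 2.881]
force: [-12.0, -25.0, 10.0]
grip_width: 0.0349
grip_force: 38.7
```

```bash
python3 jaw.py p5
```

```text
match 0.85 px [11.25 -3.5 ] jaw shift mm 32.6
```

Emit:
jog_arm:
  motion:
    - [0,0,0,0,0,0,-1]
    - [0,0,0,0,0,0,-1]
    - [0,0,0,0,0,0,-1]

```text
time_s: 17.95
ee_pos: [0.6509, 0.0551, 0.0697]
eef_rot: [3.138, 0.0, 2.881]
force: [1.4, 12.1, 0.4]
grip_width: 0.0323
grip_force: 39.4
```

```bash
python3 jaw.py p5b
```

```text
match 0.86 px [11.25 -3.5 ] jaw shift mm 32.6
```

Emit:
jog_arm:
  motion:
    - [0,0,0,0,0,0,0.85]
    - [0,0,0,0,0,0,0.85]
    - [0,0,0,0,0,0,0.85]
    - [0,0,0,0,0,0,0.85]
    - [0,0,0,0,0,0,0.85]

```text
time_s: 18.5
ee_pos: [0.6507, 0.0528, 0.0695]
eef_rot: [-3.142, 0.0, 2.88]
force: [-0.2, 0.4, 0.6]
grip_width: 0.0689
grip_force: 0.0
```

Emit:
jog_arm:
  motion:
    - [0,0,0,0,0,0,0.85]
    - [0,0,0,0,0,0,0.85]
    - [0,0,0,0,0,0,-1]
    - [0,0,0,0,0,0,-1]
    - [0,0,0,0,0,0,-1]

```text
time_s: 19.0
ee_pos: [0.6507, 0.0533, 0.0694]
eef_rot: [3.141, 0.0, 2.88]
force: [1.6, 7.4, -0.7]
grip_width: 0.0669
grip_force: 3.6
```

Emit:
jog_arm:
  motion:
    - [0,0,0,0,0,0,-1]
    - [0,0,0,0,0,0,-1]
    - [0,0,0,0,0,0,-1]
    - [0,0,0,0,0,0,-1]
    - [0,0,0,0,0,0,-1]

```text
time_s: 19.5
ee_pos: [0.6515, 0.0567, 0.0696]
eef_rot: [3.136, 0.002, 2.881]
force: [-11.2, -24.2, 8.5]
grip_width: 0.035
grip_force: 38.8
```

Emit:
jog_arm:
  motion:
    - [0,0,0,0,0,0,-1]
    - [0,0,0,0,0,0,-1]
    - [0,0,0,0,0,0,-1]

```text
time_s: 19.8
ee_pos: [0.6509, 0.0553, 0.0696]
eef_rot: [3.138, 0.0, 2.881]
force: [1.7, 12.8, 0.5]
grip_width: 0.0322
grip_force: 39.5
```

```bash
python3 jaw.py p6 && python3 - <<'E'
from h import *
s=cv2.imread("pics/p6.png");a=ctrl.camera("top")[:,:,::-1].copy()
A=crop(s,205,140,160,95,5);B=cv2.resize(crop(a,320,120,100,75,5),None,fx=.25*1.6*.75,fy=.3)
B=crop(a,335,125,80,45,3)
A[-135:,-240:]=B;cv2.imwrite("pics/e.png",A)
E
```

```text
match 0.85 px [11.25 -3.5 ] jaw shift mm 32.6
```

View pics/e.png

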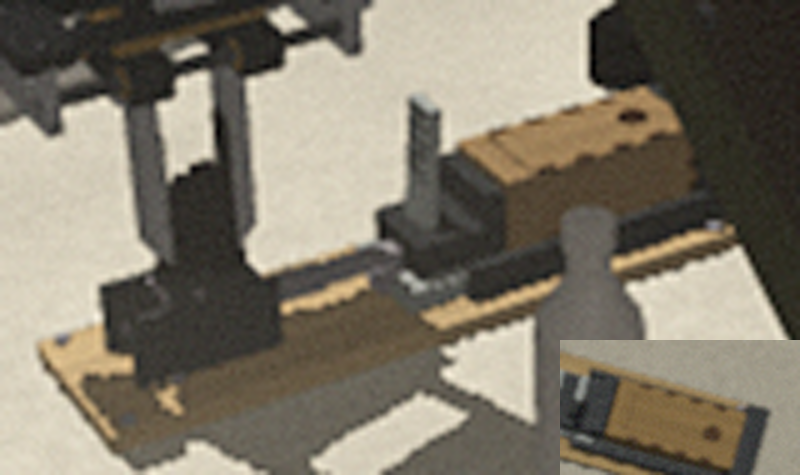

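The side view shows the jaw tight on the box, the panel flush (gap stripe gone), and the box against the fixed jaw. Inset: box hole at (710,433). The jaw no longer advances. Letting the trigger go and moving to the front of the lever.

Emit:
jog_arm:
  motion:
    - [0,0,0,0,0,0,1]
    - [0,0,0,0,0,0,1]
    - [0,0,0,0,0,0,1]
    - [0,0,0,0,0,0,1]
    - [0,0,0,0,0,0,1]

```text
time_s: 20.4
ee_pos: [0.6507, 0.0528, 0.0695]
eef_rot: [-3.142, 0.0, 2.88]
force: [-0.2, 0.4, 0.2]
grip_width: 0.0687
grip_force: 0.0
```

Emit:
jog_arm:
  motion:
    - [0,0,0,0,0,0,1]
    - [0,0,0,0,0,0,1]
    - [0,0,-0.02,0,0,0,1]
    - [0,0,-0.035,0,0,0,1]
    - [0,0,-0.035,0,0,0,1]

```text
time_s: 20.9
ee_pos: [0.6502, 0.0526, 0.1599]
eef_rot: [-3.141, -0.002, 2.88]
force: [0.1, -0.5, -0.2]
grip_width: 0.0941
grip_force: 0.0
```

Emit:
jog_arm:
  motion:
    - [0,-0.03,0,0,0,0,-1]
    - [0,-0.032,0,0,0,0,-1]
    - [0,-0.032,0,0,0,0,-1]
    - [0,-0.032,0,0,0,0,-1]
    - [0,-0.031,0,0,0,0,-1]
  squeeze: 10

```text
time_s: 21.4
ee_pos: [0.6094, -0.1002, 0.1593]
eef_rot: [-3.141, -0.0, 2.88]
force: [-0.3, -0.2, -0.2]
grip_width: 0.0572
grip_force: 0.0
```

Emit:
jog_arm:
  motion:
    - [0,0,0,0,0,0,-1]
    - [0,0,0,0,0,0,-1]
    - [0,0,0,0,0,0,-1]
    - [0,0,0,0,0,0,-1]
    - [0,0,0,0,0,0,-1]

```text
time_s: 21.9
ee_pos: [0.6102, -0.0979, 0.1594]
eef_rot: [-3.142, -0.0, 2.881]
force: [0.2, 0.9, 0.1]
grip_width: 0.0176
grip_force: 0.0
```

```bash
cat > cl.py <<'E'
from h import *
v=np.load("v.npz")["c"];o=ctrl.get_obs();d=np.array(o["ee_pos"])[:2]-v[:2];c,s=np.cos(v[2]),np.sin(v[2])
f=np.array(o["force"])
print("clamp xy mm",(1e3*np.array([c*d[0]+s*d[1],-s*d[0]+c*d[1]])).round(1),"z",round(o["ee_pos"][2],4),"fx",round(c*f[0]+s*f[1],1),"w",round(o["grip_width"],4),"t",o["time_s"])
E
python3 cl.py; python3 jaw.py p7
```

```text
clamp xy mm [41.3  0.3] z 0.1594 fx -0.9 w 0.0176 t 21.9
match 0.86 px [11.25 -3.75] jaw shift mm 32.8
```

Emit:
jog_arm:
  motion:
    - [0,-0.005,0,0,0,0,-1]
    - [0,0,0,0,0,0,-1]
    - [0,0,0.025,0,0,0,-1]
    - [0,0,0.025,0,0,0,-1]
    - [0,0,0.015,0,0,0,-1]

```text
time_s: 22.45
ee_pos: [0.6081, -0.1035, 0.0926]
eef_rot: [-3.142, -0.002, 2.88]
force: [0.0, -0.7, -0.0]
grip_width: 0.0003
grip_force: 0.0
```

Emit:
jog_arm:
  motion:
    - [0,0,0.001,0,0,0,-1]
    - [0,0.005,0,0,0,0,-1]
    - [0,0.005,0,0,0,0,-1]
    - [0,0.005,0,0,0,0,-1]
    - [0,0.005,0,0,0,0,-1]

```text
time_s: 22.95
ee_pos: [0.6143, -0.0838, 0.0942]
eef_rot: [-3.141, 0.001, 2.88]
force: [-0.4, -1.9, 1.3]
grip_width: 0.0004
grip_force: 0.8
```

Emit:
jog_arm:
  motion:
    - [0,0.005,0,0,0,0,-1]
    - [0,0.005,0,0,0,0,-1]
    - [0,0.005,0,0,0,0,-1]
    - [0,0.005,0,0,0,0,-1]
    - [0,0.005,0,0,0,0,-1]

```text
time_s: 23.45
ee_pos: [0.6203, -0.0598, 0.0932]
eef_rot: [-3.141, -0.001, 2.88]
force: [0.0, -2.5, -0.4]
grip_width: 0.0004
grip_force: 0.9
```

```bash
python3 cl.py
```

```text
clamp xy mm [1.9 0.2] z 0.0932 fx 2.4 w 0.0004 t 23.45
```

Emit:
jog_arm:
  motion:
    - [0,0.005,0,0,0,0,-1]
    - [0,0.005,0,0,0,0,-1]
    - [0,0.005,0,0,0,0,-1]
    - [0,0.005,0,0,0,0,-1]
    - [0,0.004,0,0,0,0,-1]

```text
time_s: 23.95
ee_pos: [0.6266, -0.0366, 0.0933]
eef_rot: [-3.141, -0.0, 2.88]
force: [-1.3, -4.7, -1.1]
grip_width: 0.0006
grip_force: 1.9
```

Emit:
jog_arm:
  motion:
    - [0,0.003,0,0,0,0,-1]
    - [0,0.003,0,0,0,0,-1]
    - [0,0.002,0,0,0,0,-1]
    - [0,0,0,0,0,0,-1]

```text
time_s: 24.35
ee_pos: [0.6287, -0.0288, 0.0935]
eef_rot: [3.141, 0.0, 2.88]
force: [-1.3, -3.1, -2.4]
grip_width: 0.0001
grip_force: 1.2
```

```bash
python3 cl.py; python3 jaw.py p8
```

```text
clamp xy mm [-30.2   0.3] z 0.0935 fx 3.3 w 0.0001 t 24.35
match 0.65 px [-5.25  9.  ] jaw shift mm -21.0
```

Emit:
jog_arm:
  motion:
    - [0,0.002,0,0,0,0,-1]
    - [0,0.002,0,0,0,0,-1]
    - [0,0.002,0,0,0,0,-1]

```text
time_s: 24.7
ee_pos: [0.6302, -0.0233, 0.0935]
eef_rot: [-3.142, 0.0, 2.88]
force: [-2.0, -3.9, -1.4]
grip_width: 0.0002
grip_force: 1.9
```

Emit:
jog_arm:
  motion:
    - [0,0.001,0,0,0,0,-1]
    - [0,0.001,0,0,0,0,-1]
    - [0,0,0,0,0,0,-1]

```text
time_s: 25.0
ee_pos: [0.6308, -0.0213, 0.0935]
eef_rot: [3.141, 0.0, 2.88]
force: [-1.1, -3.5, 0.2]
grip_width: 0.0006
grip_force: 1.6
```

```bash
python3 cl.py
```

```text
clamp xy mm [-38.    0.3] z 0.0935 fx 3.6 w 0.0006 t 25.0
```

Still only drag force, so the stop isn't reached yet. I go on in small steps.

Emit:
jog_arm:
  motion:
    - [0,0.001,0,0,0,0,-1]
    - [0,0.001,0,0,0,0,-1]
    - [0,0.001,0,0,0,0,-1]
    - [0,0,0,0,0,0,-1]

```text
time_s: 25.4
ee_pos: [0.6316, -0.0184, 0.0935]
eef_rot: [3.141, 0.0, 2.88]
force: [-1.2, -2.7, -0.7]
grip_width: 0.0003
grip_force: 1.7
```

Emit:
jog_arm:
  motion:
    - [0,0.001,0,0,0,0,-1]
    - [0,0.001,0,0,0,0,-1]
    - [0,0,0,0,0,0,-1]

```text
time_s: 25.7
ee_pos: [0.6321, -0.0165, 0.0935]
eef_rot: [3.141, 0.0, 2.88]
force: [-1.0, -3.5, -0.2]
grip_width: 0.0006
grip_force: 1.7
```

```bash
python3 cl.py
```

```text
clamp xy mm [-43.    0.4] z 0.0935 fx 3.6 w 0.0006 t 25.7
```

Emit:
jog_arm:
  motion:
    - [0,0.001,0,0,0,0,-1]
    - [0,0.001,0,0,0,0,-1]
    - [0,0,0,0,0,0,-1]

```text
time_s: 26.0
ee_pos: [0.6324, -0.0151, 0.0933]
eef_rot: [-3.141, -0.0, 2.88]
force: [-1.7, -7.4, -1.4]
grip_width: 0.0004
grip_force: 3.5
```

Emit:
jog_arm:
  motion:
    - [0,0.001,0,0,0,0,-1]
    - [0,0.001,0,0,0,0,-1]
    - [0,0,0,0,0,0,-1]

```text
time_s: 26.3
ee_pos: [0.6327, -0.014, 0.0931]
eef_rot: [-3.139, -0.001, 2.879]
force: [-2.9, -11.7, -2.0]
grip_width: 0.0006
grip_force: 5.7
```

```bash
python3 cl.py
```

```text
clamp xy mm [-45.6   0.3] z 0.0931 fx 12.0 w 0.0006 t 26.3
```

The force rises to 12 N, so the jaw is on its stop. Withdrawing forward, then up.

Emit:
jog_arm:
  motion:
    - [0,-0.008,0,0,0,0,-1]
    - [0,-0.01,0,0,0,0,-1]
    - [0,-0.014,0,0,0,0,-1]
    - [0,-0.015,0,0,0,0,-1]
    - [0,-0.015,0,0,0,0,-1]

```text
time_s: 26.8
ee_pos: [0.6166, -0.0739, 0.0934]
eef_rot: [3.141, -0.0, 2.88]
force: [0.3, 0.9, 0.3]
grip_width: 0.0007
grip_force: 0.0
```

Emit:
jog_arm:
  motion:
    - [0,0,0,0,0,0,-1]
    - [0,0,-0.03,0,0,0,-1]
    - [0,0,-0.04,0,0,0,-1]
    - [0,0,-0.04,0,0,0,-1]
    - [0.04,0,0,0,0,0,-1]

```text
time_s: 27.3
ee_pos: [0.5825, -0.0632, 0.2096]
eef_rot: [3.14, 0.012, 2.879]
force: [-0.9, -0.0, 0.2]
grip_width: 0.0005
grip_force: 0.0
```

Emit:
jog_arm:
  motion:
    - [0.04,0.04,0,0,0,0,-1]
    - [0.04,0.04,0,0,0,0,-1]
    - [0.04,0.04,0,0,0,0,-1]
    - [0.04,0.04,0,0,0,0,-1]
    - [0,0,0,0,0,0,-1]

```text
time_s: 27.8
ee_pos: [0.4761, 0.1148, 0.2039]
eef_rot: [3.141, 0.0, 2.884]
force: [0.4, -0.3, -0.4]
grip_width: 0.0004
grip_force: 0.0
```

```bash
python3 cl.py; python3 jaw.py p9; python3 - <<'E'
from h import *
s=cv2.imread("pics/p9.png");a=ctrl.camera("top")[:,:,::-1].copy();v=np.load("v.npz")["c"]
A=crop(s,190,120,200,120,4);B=crop(a,262,100,150,90,4)
def draw(n,c,pts,o):
    q=(proj(n,place(v,pts))-o+.5)*4-.5
    cv2.polylines(c,[np.round(q*8).astype(int)],True,(0,165,255),1,cv2.LINE_AA,3)
for n,c,o in(("side",A,(190,120)),("top",B,(262,100))): draw(n,c,[[.005,-.026,.066],[.005,.026,.066]],o)
out=np.zeros((600,800,3),np.uint8);out[:330]=A[70:400];out[330:,:450]=cv2.resize(B,(450,270));cv2.imwrite("pics/f.png",out)
E
```

```text
clamp xy mm [-129.5 -184.3] z 0.2039 fx 0.2 w 0.0004 t 27.8
match 0.81 px [-3.5   1.25] jaw shift mm -10.3
```

View pics/f.png

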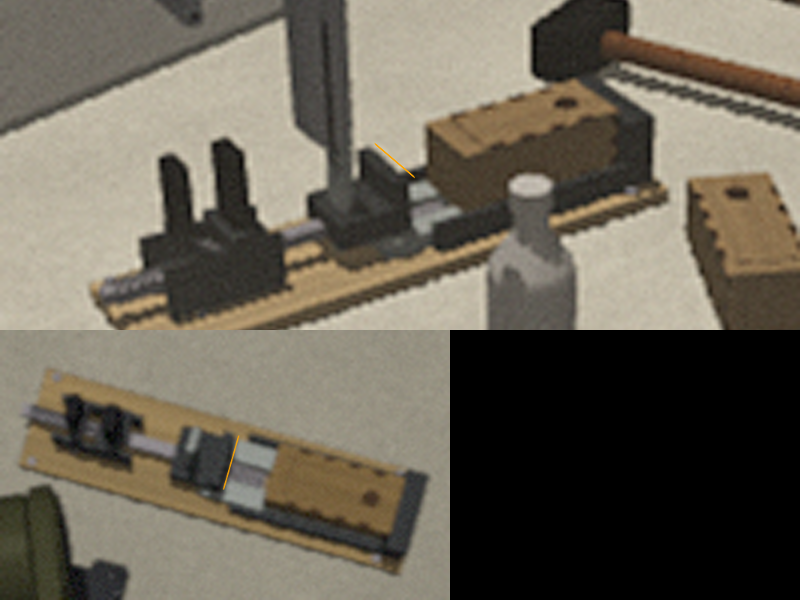

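The jaw is back at its 0 line (orange), and the closed box lies against the fixed jaw (side (430–620,85–200)). Trigger and lever have sprung back, and the bottle, mallet and other box stand where they were. Handing in.

```bash
python3 -c "
from station import ctrl
print(ctrl.hand_in())"
```

```text
the job is handed in; nothing more can be done
None
```

I handed the job in at about 28 s: the panel is pressed home, the closed box lies against the fixed jaw, the jaw is fully back, and nothing else visibly moved; no verdict came back.

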